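# Clear the empty solder spool and hold the feeder's tension arm at its stop

### The job

The solder spool on the feeder's spindle is empty: lift it up off the spindle and put it into the open parts bin. Then swing the feeder's sprung tension arm away from the spindle, against its spring, until it is wound right up to its stop, and hold it there so that a new spool can be threaded; finish while still holding it, since it springs back if let go. Leave the screwdriver, the jar and the full spool beside the feeder where they are.

Things in the scene. Friction and masses are not known exactly. Their poses are not given: they have to be found in the camera images.
- feeder: The wire feeder, fixed to the bench: grey-painted plate 160 (x) by 280 (y) by 12 mm; origin at the centre of its underside, on the bench. In its own frame (mm): the upright spindle stands at x 0, y 85; the pivot of the tension arm at x 45, y -30. Two steel stop pins (8 mm thick, tops 48 mm above the bench) stand 45 mm from the pivot, where they meet the arm at either end of its swing. Nothing else on the plate is in the way of the arm's swing.
- spindle_tip (a point): Top of the upright steel spindle, 78 mm above the bench. The spindle is 18 mm thick and stands 52 mm above a collar of 40 mm diameter (collar top 26 mm above the bench) on which the empty spool sits.
- spool_center (a point): Centre (half-way up) of the empty spool on the spindle, a loose white plastic spool of 30 to 60 g, axis upright at the start: 40 mm high, two flanges of 54 mm diameter and 7 mm thick at top and bottom, a 32 mm hub between them and a 24 mm bore right through. At the start its top is 66 mm above the bench. Its own z is its axis.
- parts_bin: The open blue parts bin, fixed to the bench, to the left or the right of the feeder: outside 150 (x) by 200 (y) by 55 mm high, walls and floor 4 mm; origin at the centre of its underside. It is empty at the start.
- pivot_axis (a point): A point on the upright axis about which the tension arm swings, 65 mm above the bench.
- roller (a point): Centre of the upright black roller at the free end of the tension arm: 16 mm diameter, 45 mm tall, from 42 to 87 mm above the bench, this point 65 mm up and 100 mm from the pivot axis. Its own x points along the arm, from pivot to roller; z is up. The steel arm below it is a bar 14 mm wide whose top is 42 mm above the bench. The roller does not spin on the arm. It can be pinched from above or pushed.
- tension_arm (a joint): Swing of the tension arm about its upright pivot (rad): 0 where the spring rests it against its first stop, growing counter-clockwise as seen from above, which takes the roller away from the spindle; 1.1 at the second stop, fully wound. The spring always pulls it back to 0: about 3.5 N at the roller to start it, rising to about 7.5 N at the stop. At 0 the arm points from the pivot along the feeder's own direction 170 degrees counter-clockwise from its +x.
- full_spool: Bystander: a full solder spool, 54 mm diameter, 40 mm high, standing on the bench beyond the plate; origin at the centre of its underside.
- flux_jar: Bystander: a jar, 42 mm diameter, 50 mm high, standing on the bench beyond the plate; origin at the centre of its underside.
- screwdriver: Bystander: a screwdriver 160 mm long lying on the bench in front of the plate.
- phone_holder: Bystander: a low phone-board holder fixed to the bench, 130 by 190 mm, 24 mm high, on the side of the feeder where the bin is not; origin at the centre of its underside.
Mind the look-alikes: they are no part of the job. What is shaped like the part that bears spool_center but blue or red is not meant.

How it is judged:
By the outcome, as a careful person would: the job done as asked, in the order asked, and still so for the second after the job is handed in, while the arm keeps its last pose, push and grip.
It also fails if it takes over 51 s, if anything falls off the work surface, if the arm or the gripper's body presses on something with over 40 N, if the wrist force passes 120 N, or if a joint passes its speed limit or range.

### The arm

A 6-joint arm with a two-finger parallel gripper is mounted at the origin on the work surface. World frame = base frame: x ahead of the robot, y to its left, z up, the work surface at z = 0. Lengths are in m, angles in rad, forces in N, time in s.
With the tool pointing down it reaches from about 0.225 to 0.875 m from the base axis. Payload 3.4 kg.
Tool frame: the origin (TCP) lies at the very end of the fingers, on their centre line; the grasp point (between the pads) lies behind it (manip.tcp_to_grasp is the z of the grasp point in the tool frame, in m); z points along the fingers, y is the direction in which the jaws open and shut (so a half turn about z gives the same grasp; the last joint's range is limited). The gripper opens to 85 mm and grips with 20 to 120 N. Pads are 22 mm wide; open, the fingers measure 114 mm over their backs; the gripper's body (76 mm by 85 mm) begins 54 mm behind the grasp point. The pads swing forward as they close: fully open they stand 13 mm farther back than shut.
Start: joints at [1.057, 0.276, 1.505, -0, 1.361, -0.121], TCP at [0.22, 0.531, 0.196] pointing down, gripper open.
Joint ranges: [-2.89, 2.89], [-0.75, 2.08], [0.22, 2.7], [-1.18, 4.32], [0.11, 2.71], [-2.7, 2.7]. Speed limits (rad/s): [2.57, 2.57, 3.14, 3.14, 3.14, 3.14].

### API

Orientations are given as a unit quaternion [w, x, y, z].
In Python, from rig import manip, eyes gives the robot as it stands.
- The arm moves only by the tool servo_tool, never from a script. Its argument "increments" is a list of rows, each an object with "slide": the shift along the tool's x, y, z in m, a list of three; "spin": the turn about the tool's z in degrees. A call has 1 to 8 rows; each row shifts and turns the commanded pose from where the row before left it, along the tool's axes as they then stand; what a row does not reach is not made up. A row lasts 1/10 s, in which the tool goes at most 50 mm and 8.59 degrees, less where a joint would pass 70% of its speed; a pose out of reach is approached as far as the arm can. A call is refused whole if a number of a shift passes 0.05 or a number of a turn 8.59, either way. A call with a gripper value outside its range is refused whole. "hand" is the opening, from 0 (shut) to 1 (fully open), set as the call begins (left out, the last holds). The fingers move at their own pace and stop on an object; "newtons" is the grip in N (left out, the last holds). Time passes only in rows, so rows that do not move let the fingers close. It gives the time, the measured TCP pose, the force and the opening at its end, in the units of the state.
- manip.get_state(): the state, without advancing time (a new reading comes with each control period).
- eyes.get_image(name): name is "side" or "top" or "wrist"; returns the picture (420x560x3 uint8, blue, green, red); there is no depth.
- eyes.calibration(name): a dict with "fx", "fy", "cx", "cy" (pixels), "rvec" (rotation vector, rad) and "tvec" (3), from world to camera coordinates, as OpenCV has them; the wrist camera has in their place "hand_eye" (4x4, takes a point from camera to tool coordinates, whose origin is the TCP and whose axes are the flange's). Camera axes: x right, y down, z forward; pixel columns grow to the right and rows downward; lengths in m; the calibration is good to about 2 mm. A picture is of the moment at which its call begins: read the wrist's pose just before it. calibration takes no time and is no camera call.
- manip.sign_off(): hands the job in, once; it reports no verdict.
The state is a dict: "clock": time; "qpos": joint angles; "qd": joint speeds; "effort": joint torques, N m; "position": TCP position; "ee_rot": TCP orientation; "contact_force": force on the tool from outside, world axes, zero at the start; "moment": the same for the moment, N m; "width": finger opening in m.
Only numpy, scipy, OpenCV 4.12 (cv2) and the standard library are available. Lean on these libraries where they do the work, as an engineer would, in place of code of your own. Each camera call takes 0.05 s, during which the arm holds its last target.

## Working session

There is one attempt and no reset: what is moved stays moved. The work goes in short steps, Python scripts to look and compute and a tool call to move; the robot and the scene stay as the last step left them, time stands still between calls to the robot, and variables do not carry over. Pictures are saved under pics/ and viewed, and the job is handed in when it is done.

Besides the shell and the picture viewer there is one more tool, called after ">>>" as name(argument=value, ...), one argument or row to a line, values as JSON. servo_tool: Moves the arm, as the interface text tells. Its arguments: {"type":"object","properties":{"increments":{"type":"array","items":{"type":"object","properties":{"slide":{"type":"array","items":{"type":"number"}},"spin":{"type":"number"}}}},"hand":{"type":"number"},"newtons":{"type":"number"}},"required":["increments"]}

```bash
mkdir -p pics; ls
python3 - <<'E'
from rig import manip, eyes
import cv2
print(manip.get_state(), manip.tcp_to_grasp)
for n in ("side","top","wrist"):
    cv2.imwrite(f"pics/{n}0.png",eyes.get_image(n))
    print(n,eyes.calibration(n))
E
```

```text
pics
{'clock': 0.0, 'qpos': array([ 1.05700996e+00,  2.76605288e-01,  1.50614352e+00,  1.65274807e-05,
        1.36068297e+00, -1.21027768e-01]), 'qd': array([-8.59999638e-04, -5.36243515e-04, -1.22134838e-03,  1.03403438e-03,
        3.80700812e-05, -4.48556616e-04]), 'effort': array([ 4.06503941e-04, -4.16785240e+01, -2.45802355e+01, -3.87684195e-04,
        1.11301109e-02, -1.35552591e-05]), 'position': array([0.21979566, 0.53069339, 0.19482975]), 'ee_rot': array([-2.94676626e-04,  1.95121126e-01,  9.80778721e-01, -8.71108074e-04]), 'contact_force': array([ 0.25236013, -0.10537141,  0.55587823]), 'moment': array([-0.0176808 ,  0.05713748, -0.00323983]), 'width': 0.085240123323264} -0.0187
side {'fx': 419.04706215411863, 'fy': 419.04706215411863, 'cx': 268.990443562756, 'cy': 211.8926481683816, 'rvec': array([ 2.11204924, -0.70602881,  0.34054291]), 'tvec': array([-0.42167528,  0.26635519,  0.73848825])}
top {'fx': 409.2177205391981, 'fy': 409.2177205391981, 'cx': 282.4161516956584, 'cy': 207.65414691304534, 'rvec': array([ 2.18389165, -2.19781579,  0.12750507]), 'tvec': array([-0.00931093,  0.5541749 ,  0.85786804])}
wrist {'fx': 361.7788200185431, 'fy': 361.7788200185431, 'cx': 283.8858563932675, 'cy': 207.94058777321032, 'hand_eye': array([[-1.09754508e-03, -9.51216713e-01, -3.08521572e-01,
         7.94065036e-02],
       [ 9.99998936e-01, -7.47528730e-04, -1.25269064e-03,
        -1.77539507e-03],
       [ 9.60951536e-04, -3.08522619e-01,  9.51216521e-01,
        -1.77637691e-01],
       [ 0.00000000e+00,  0.00000000e+00,  0.00000000e+00,
         1.00000000e+00]])}
```

View pics/side0.png

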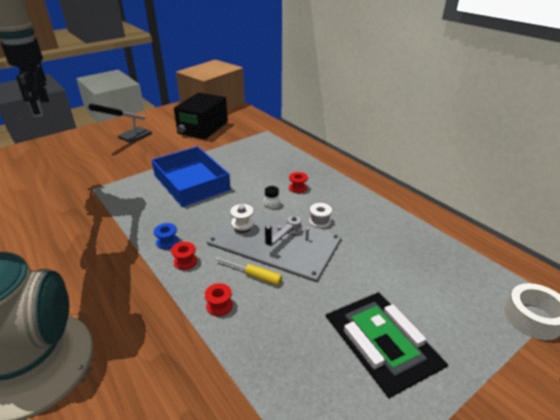

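View pics/top0.png

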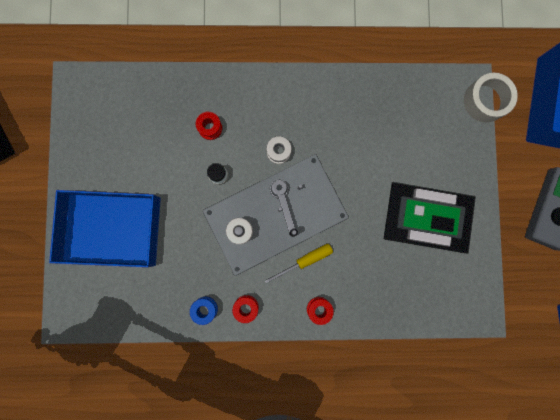

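View pics/wrist0.png

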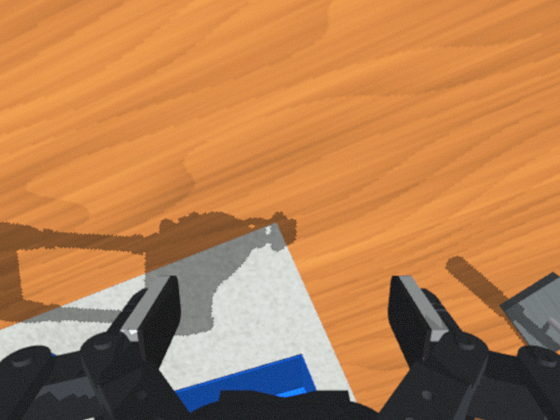

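```bash
cat > h.py <<'E'
import numpy as np, cv2
from rig import manip, eyes
def K(c): return np.array([[c['fx'],0,c['cx']],[0,c['fy'],c['cy']],[0,0,1]])
def cast(name,uv,z):
    c=eyes.calibration(name); R,_=cv2.Rodrigues(c['rvec']); o=-R.T@c['tvec']
    d=R.T@np.linalg.inv(K(c))@np.array([uv[0],uv[1],1.]); return o+d*(z-o[2])/d[2]
def proj(name,P):
    c=eyes.calibration(name); return cv2.projectPoints(np.atleast_2d(np.float64(P)),c['rvec'],c['tvec'],K(c),None)[0][:,0]
E
python3 - <<'E'
from h import *
t=cv2.imread('pics/top0.png'); s=cv2.imread('pics/side0.png')
c=t[130:290,190:360]; cv2.imwrite('pics/ctop.png',cv2.resize(c,None,fx=4.5,fy=3.7*4.5/4.5,interpolation=cv2.INTER_CUBIC)) if 0 else cv2.imwrite('pics/ctop.png',cv2.resize(c,None,fx=3.7,fy=3.7,interpolation=cv2.INTER_CUBIC))
c=s[165:285,195:355]; cv2.imwrite('pics/cside.png',cv2.resize(c,None,fx=5,fy=5,interpolation=cv2.INTER_CUBIC))
E
```

```text
(no output)
```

View pics/ctop.png

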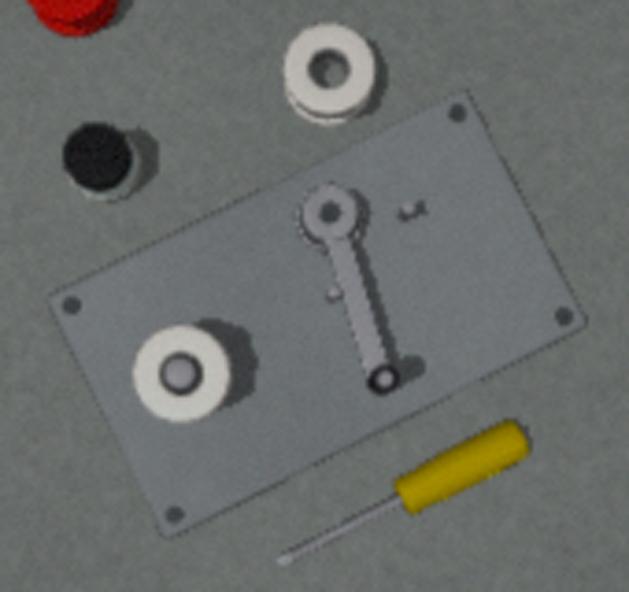

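View pics/cside.png

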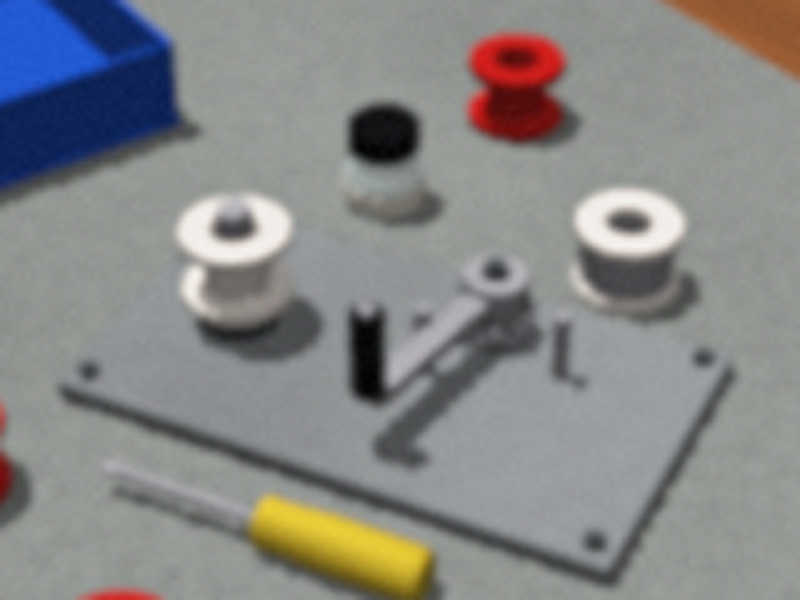

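```bash
cat > m.py <<'E'
from h import *
t=cv2.imread('pics/top0.png'); s=cv2.imread('pics/side0.png')
def blob(im,box,f):
    x0,y0,x1,y1=box; m=np.zeros(im.shape[:2],np.uint8); m[y0:y1,x0:x1]=f(im[y0:y1,x0:x1].astype(int)).astype(np.uint8)
    cs,_=cv2.findContours(m,cv2.RETR_EXTERNAL,cv2.CHAIN_APPROX_NONE); return max(cs,key=cv2.contourArea)
white=lambda c:(c.min(2)>165)
ct=blob(t,(215,205,265,255),white); e=cv2.fitEllipse(cv2.convexHull(ct)); print('top spool',e)
sp=cast('top',e[0],.066); print('spool from top',sp, 'diam', np.mean(e[1])/409*(.858-.066))
cs=blob(s,(225,195,260,226),lambda c:c.min(2)>150); print('side rect',cv2.boundingRect(cs)); 
print('pred side of flange center',proj('side',[sp,[sp[0],sp[1],.078]]))
o=np.array([190,130]); q=lambda x,y:(np.array([x,y])/3.7+o-.5+.5/3.7)
for n,p,z in [('spindle',(180,372),.078),('pivot',(330,211),.055),('rollertop',(384,378),.087),('pin2',(409,209),.048),('pin1',(333,294),.048),
  ('c1',(51,295),.012),('c2',(166,537),.012),('c3',(586,320),.012),('c4',(466,94),.012)]:
    P=cast('top',q(*p),z); print(n,q(*p).round(1),P.round(4),'side px',proj('side',P).round(1))
for n,p in [('b1',(56,191)),('b2',(159,194)),('b3',(156,266)),('b4',(51,262))]: print(n,cast('top',p,.055).round(3))
for n,p,z in [('full',(279,150),.04),('jar',(217,172),.05)]: print(n,cast('top',p,z).round(3))
E
python3 m.py
```

```text
top spool ((238.41786193847656, 230.666259765625), (24.45553970336914, 24.664655685424805), 100.96583557128906)
spool from top [0.5038793  0.07842186 0.066     ] diam 0.047558917784749154
side rect (229, 198, 31, 28)
pred side of flange center [[241.53133576 209.39577913]
 [241.26971127 205.25641726]]
spindle [238.3 230.2] [0.5045 0.0778 0.078 ] side px [[241.6 205.3]]
pivot [278.8 186.7] [ 0.5955 -0.0047  0.055 ] side px [[293.8 215.7]]
rollertop [293.4 231.8] [ 0.5002 -0.0325  0.087 ] side px [[268.1 226.1]]
pin2 [300.2 186.1] [ 0.5974 -0.05    0.048 ] side px [[307.  227.2]]
pin1 [279.6 209.1] [ 0.549  -0.0063  0.048 ] side px [[278.6 225.8]]
c1 [203.4 209.4] [0.5523 0.1585 0.012 ] side px [[241.1 205.2]]
c2 [234.5 274.8] [0.411  0.0909 0.012 ] side px [[206.9 239.7]]
c3 [348.  216.1] [ 0.5358 -0.1569  0.012 ] side px [[317.3 276.7]]
c4 [315.6 155. ] [ 0.6718 -0.0876  0.012 ] side px [[340.6 235.1]]
b1 [0.588 0.453 0.055]
b2 [0.581 0.243 0.055]
b3 [0.433 0.247 0.055]
b4 [0.443 0.457 0.055]
full [ 0.677 -0.006  0.04 ]
jar [0.628 0.125 0.05 ]
```

Candidates for the empty spool (top image): white at (238,230) on the spindle (steel tip visible in its bore), white full spool (279,150) on the bench beyond the plate, blue (203,311), red (209,125), (245,309), (320,310). I choose (238,230): the close crops show it is white, on the plate, has bare waisted hub and the spindle coming through. Top and side views agree to about 1–2 px, and the pivot–roller distance is 99 mm and pivot–spindle 123 mm, both as given.

>>> servo_tool(
  increments=[
    {"slide": [-0.036,-0.026,0]},
    {"slide": [-0.036,-0.026,0]},
    {"slide": [-0.036,-0.026,0]},
    {"slide": [-0.036,-0.026,0]},
    {"slide": [-0.036,-0.026,0]},
    {"slide": [-0.036,-0.026,0]},
    {"slide": [-0.036,-0.026,0]},
    {"slide": [-0.036,-0.026,0]},
  ],
  hand=1,
  newtons=30,
)

```text
$.increments[0]: bad value
```

>>> servo_tool(
  increments=[
    {"slide": [-0.036,-0.026,0]},
    {"slide": [-0.036,-0.026,0]},
    {"slide": [-0.036,-0.026,0]},
    {"slide": [-0.004,0.002,0]},
    {"slide": [0,0,0]},
    {"slide": [0,0,0]},
  ],
)

```text
$.increments[0]: bad value
```

>>> servo_tool(
  increments=[
    {"slide": [-0.036,-0.026,0],"spin": 0},
    {"slide": [-0.036,-0.026,0],"spin": 0},
    {"slide": [-0.036,-0.026,0],"spin": 0},
    {"slide": [-0.036,-0.026,0],"spin": 0},
    {"slide": [-0.036,-0.026,0],"spin": 0},
    {"slide": [-0.036,-0.026,0],"spin": 0},
    {"slide": [-0.036,-0.026,0],"spin": 0},
    {"slide": [-0.036,-0.026,0],"spin": 0},
  ],
  hand=1,
  newtons=30,
)

```text
clock: 0.95
position: [0.407, 0.2272, 0.1956]
ee_rot: [0.0, 0.195, 0.981, 0.0]
contact_force: [0.6, 0.7, -0.4]
width: 0.0854
```

>>> servo_tool(
  increments=[
    {"slide": [-0.036,-0.025,0],"spin": 0},
    {"slide": [-0.036,-0.025,0],"spin": 0},
    {"slide": [-0.036,-0.025,0],"spin": 0},
    {"slide": [-0.038,-0.026,0],"spin": 0},
    {"slide": [0,0,0],"spin": 0},
    {"slide": [0,0,0],"spin": 0},
  ],
)

```text
clock: 1.55
position: [0.5027, 0.0789, 0.1951]
ee_rot: [-0.001, 0.196, 0.981, 0.0]
contact_force: [-1.0, 0.9, -0.1]
width: 0.0855
```

```bash
cat >> h.py <<'E'
from scipy.spatial.transform import Rotation as Ro
def wcast(st,uv,z):
    c=eyes.calibration('wrist'); q=st['ee_rot']; R=Ro.from_quat([q[1],q[2],q[3],q[0]]).as_matrix(); H=np.array(c['hand_eye'])
    d=R@H[:3,:3]@np.linalg.inv(K(c))@np.array([uv[0],uv[1],1.]); o=R@H[:3,3]+st['position']; return o+d*(z-o[2])/d[2]
E
python3 - <<'E'
from h import *
st=manip.get_state(); print(st['position'],st['ee_rot']); im=eyes.get_image('wrist'); cv2.imwrite('pics/w1.png',im)
E
```

```text
[0.50270614 0.07892933 0.19514729] [-8.29405228e-04  1.96407976e-01  9.80521898e-01  1.66251493e-04]
```

View pics/w1.png

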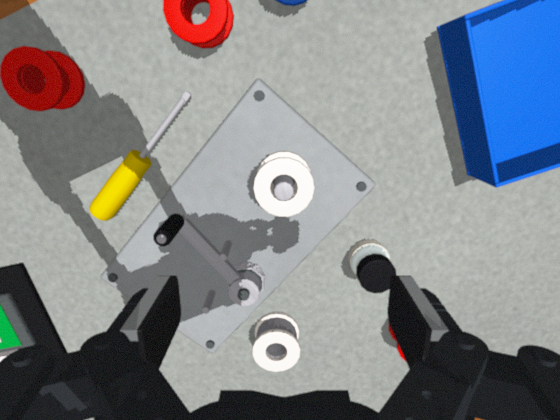

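Run:
```python
from h import *
from m import blob
st=manip.get_state(); im=cv2.imread('pics/w1.png')
c=blob(im,(245,145,325,225),lambda c:c.min(2)>150); print(cv2.boundingRect(c))
print(wcast(st,(284,189),.066),wcast(st,(285,187),.078), wcast(st,(173,224),.087), wcast(st,(243,293),.05))
```

```text
top spool ((238.41786193847656, 230.666259765625), (24.45553970336914, 24.664655685424805), 100.96583557128906)
spool from top [0.5038793  0.07842186 0.066     ] diam 0.047558917784749154
side rect (229, 198, 31, 28)
pred side of flange center [[241.53133576 209.39577913]
 [241.26971127 205.25641726]]
spindle [238.3 230.2] [0.5045 0.0778 0.078 ] side px [[241.6 205.3]]
pivot [278.8 186.7] [ 0.5955 -0.0047  0.055 ] side px [[293.8 215.7]]
rollertop [293.4 231.8] [ 0.5002 -0.0325  0.087 ] side px [[268.1 226.1]]
pin2 [300.2 186.1] [ 0.5974 -0.05    0.048 ] side px [[307.  227.2]]
pin1 [279.6 209.1] [ 0.549  -0.0063  0.048 ] side px [[278.6 225.8]]
c1 [203.4 209.4] [0.5523 0.1585 0.012 ] side px [[241.1 205.2]]
c2 [234.5 274.8] [0.411  0.0909 0.012 ] side px [[206.9 239.7]]
c3 [348.  216.1] [ 0.5358 -0.1569  0.012 ] side px [[317.3 276.7]]
c4 [315.6 155. ] [ 0.6718 -0.0876  0.012 ] side px [[340.6 235.1]]
b1 [0.588 0.453 0.055]
b2 [0.581 0.243 0.055]
b3 [0.433 0.247 0.055]
b4 [0.443 0.457 0.055]
full [ 0.677 -0.006  0.04 ]
jar [0.628 0.125 0.05 ]
(245, 145, 80, 80)
[0.50355253 0.07702606 0.066     ] [0.49933266 0.07970158 0.078     ] [ 0.49058311 -0.01892497  0.087     ] [ 0.59217366 -0.00498487  0.05      ]
```

>>> servo_tool(
  increments=[
    {"slide": [-0.001,0,0.04],"spin": 0},
    {"slide": [0,0,0.04],"spin": 0},
    {"slide": [0,0,0.035],"spin": 0},
    {"slide": [0,0,0.025],"spin": 0},
    {"slide": [0,0,0.015],"spin": 0},
    {"slide": [0,0,0.008],"spin": 0},
    {"slide": [0,0,0],"spin": 0},
  ],
)

```text
clock: 2.3
position: [0.5024, 0.0804, 0.0321]
ee_rot: [-0.001, 0.194, 0.981, -0.0]
contact_force: [0.3, 0.3, 0.7]
width: 0.0852
```

>>> servo_tool(
  increments=[
    {"slide": [0,0,0],"spin": 0},
    {"slide": [0,0,0],"spin": 0},
    {"slide": [0,0,0],"spin": 0},
    {"slide": [0,0,0],"spin": 0},
    {"slide": [0,0,0],"spin": 0},
    {"slide": [0,0,0],"spin": 0},
    {"slide": [0,0,0],"spin": 0},
    {"slide": [0,0,0],"spin": 0},
  ],
  hand=0,
  newtons=30,
)

```text
clock: 3.1
position: [0.5035, 0.078, 0.0333]
ee_rot: [0.0, 0.195, 0.981, -0.001]
contact_force: [-3.0, -4.4, 6.2]
width: 0.0163
```

Run:
```python
from h import *
print(manip.get_state()['width'])
w=eyes.get_image('wrist'); s=eyes.get_image('side'); cv2.imwrite('pics/w2.png',w); cv2.imwrite('pics/s2.png',cv2.resize(s[140:300,180:370],None,fx=3.7,fy=3.7))
```

```text
0.01629877987272438
```

View pics/w2.png

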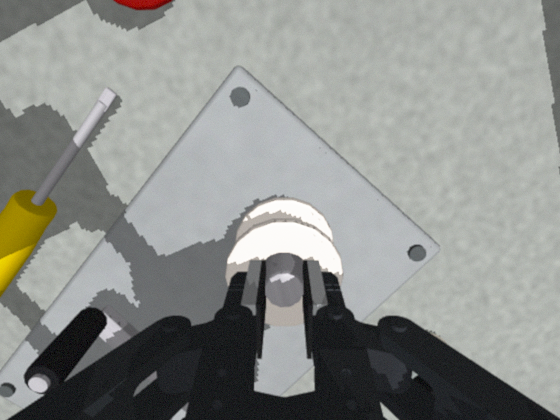

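View pics/s2.png

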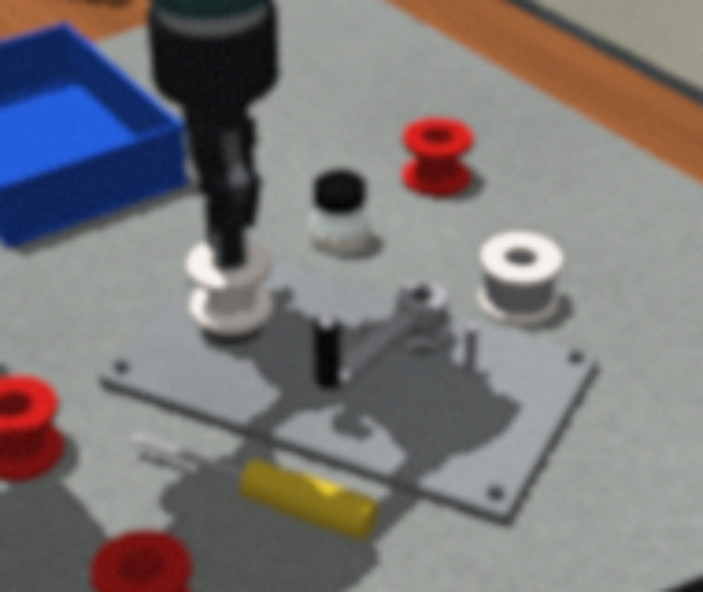

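Run:
```python
from h import *
c=eyes.calibration('wrist'); H=np.linalg.inv(np.array(c['hand_eye']))
for z in (.0,-.013,-.0187,-.03,-.04,-.05):
  for x in (-.011,.011):
    P=H@np.array([x,.008,z,1]); p=K(c)@P[:3]; print(z,x,p[:2]/p[2])
print(manip.get_state())
s=eyes.get_image('side'); t=eyes.get_image('top')
cv2.imwrite('pics/s3.png',cv2.resize(s[190:240,215:275],None,fx=10,fy=10,interpolation=cv2.INTER_CUBIC));cv2.imwrite('pics/t3.png',cv2.resize(t[130:290,190:360],None,fx=3.7,fy=3.7))
for z in (.033,.046,.066,.08): print(z,proj('side',[.5035,.078,z]))
```

```text
0.0 -0.011 [302.34660394 265.25447286]
0.0 0.011 [302.95993957 227.46805986]
-0.013 -0.011 [303.55948781 276.96131429]
-0.013 0.011 [304.26183254 236.99255105]
-0.0187 -0.011 [304.14411866 282.60421288]
-0.0187 0.011 [304.89160139 241.59986365]
-0.03 -0.011 [305.4144737  294.86577009]
-0.03 0.011 [306.26507783 251.64805078]
-0.04 -0.011 [306.68211395 307.10112407]
-0.04 0.011 [307.64254317 261.72542032]
-0.05 -0.011 [308.11129126 320.89564512]
-0.05 0.011 [309.20390133 273.14812737]
{'clock': 3.2, 'qpos': array([ 0.01867319,  0.32797868,  1.88140108, -0.00252312,  0.93241308,
       -1.15857853]), 'qd': array([ 0.0001555 ,  0.00177195,  0.00012382, -0.00216381, -0.00059839,
        0.00143981]), 'effort': array([ 1.95521437e+00, -3.61083341e+01, -1.82830560e+01,  1.26614548e+00,
       -7.52601139e-01,  1.72893412e-02]), 'position': array([0.5035136 , 0.07800457, 0.03333701]), 'ee_rot': array([ 1.18786703e-04,  1.94767434e-01,  9.80848923e-01, -1.01101100e-03]), 'contact_force': array([-2.37239575, -4.43113745,  5.79436943]), 'moment': array([-0.78858134,  0.36912984,  0.0216778 ]), 'width': 0.015719583884509957}
0.033 [[242.19775762 220.62119732]]
0.046 [[241.92471195 216.30638222]]
0.066 [[241.49632764 209.53682219]]
0.08 [[241.19029198 204.70068155]]
```

View pics/s3.png

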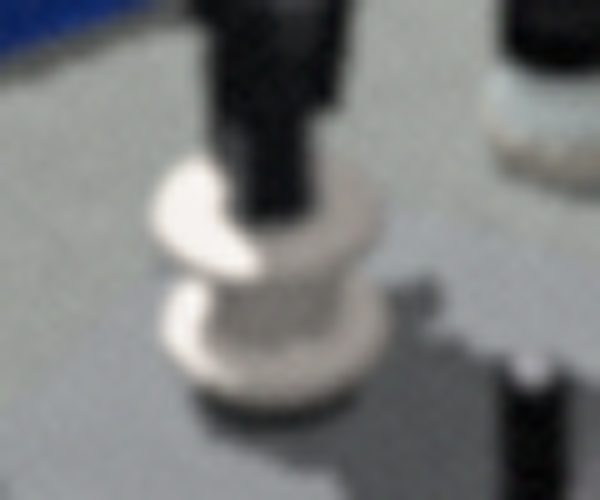

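View pics/t3.png

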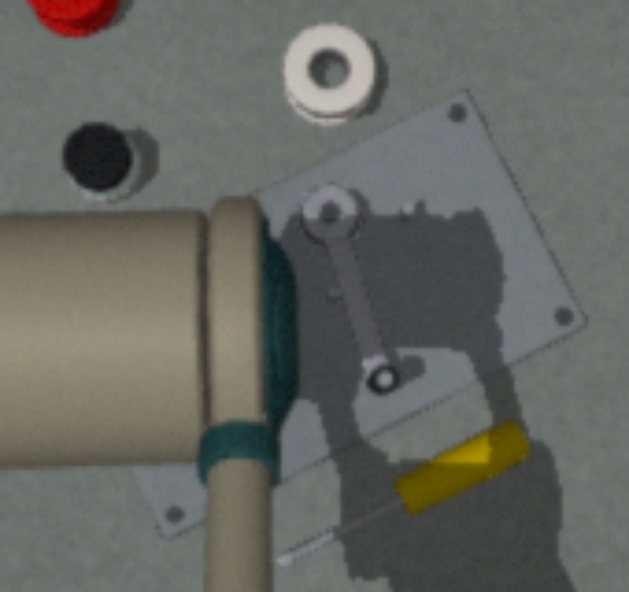

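Run:
```python
from h import *
# plate corners in w1 vs world, with poses
P={'w1':([0.50270614,0.07892933,0.19514729],[-8.29405228e-04,1.96407976e-01,9.80521898e-01,1.66251493e-04])}
st={'position':np.array(P['w1'][0]),'ee_rot':P['w1'][1]}
px=[(258,78),(375,183),(211,352)]
A=[wcast(st,p,.012) for p in px]; print(np.round(A,4)); print('sides',np.linalg.norm(A[0]-A[1]),np.linalg.norm(A[1]-A[2]))
# for vertical offsets
for dz in (-.02,.02,.04):
  s2={'position':st['position']+[0,0,dz],'ee_rot':st['ee_rot']}
  A=[wcast(s2,p,.012) for p in px]; print(dz,np.round(A,4)[:,:2].tolist(),np.linalg.norm(A[0]-A[1]),np.linalg.norm(A[1]-A[2]))
st=manip.get_state()
A=[wcast(st,p,.012) for p in [(238,66),(438,248)]]; print('w2',np.round(A,4),np.linalg.norm(A[0]-A[1]))
```

```text
[[ 0.4085  0.0896  0.012 ]
 [ 0.5475  0.159   0.012 ]
 [ 0.6704 -0.0887  0.012 ]]
sides 0.15535098343088313 0.27653596816633025
-0.02 [[0.4097, 0.0906], [0.5409, 0.1562], [0.657, -0.0778]] 0.14674233287727276 0.2612119485632781
0.02 [[0.4074, 0.0886], [0.5541, 0.1619], [0.6837, -0.0996]] 0.16395963398449354 0.29185998776938227
0.04 [[0.4063, 0.0876], [0.5606, 0.1647], [0.6971, -0.1105]] 0.17256828453810405 0.30718400737243423
w2 [[0.4093 0.0893 0.012 ]
 [0.5476 0.1574 0.012 ]] 0.15414171463364565
```

The fingers closed on the spindle above the flange, so the real finger ends sit about 33–38 mm behind the reported TCP. The palm position in the wrist view shows the same offset. I open, go about 39 mm lower, and check again.

>>> servo_tool(
  increments=[
    {"slide": [0,0,0],"spin": 0},
    {"slide": [0,0,0],"spin": 0},
    {"slide": [0,0,0],"spin": 0},
    {"slide": [0,0,0],"spin": 0},
    {"slide": [0,0,0],"spin": 0},
    {"slide": [0,0,0],"spin": 0},
    {"slide": [0,0,0],"spin": 0},
  ],
  hand=1,
)

```text
clock: 4.0
position: [0.5037, 0.0793, 0.0327]
ee_rot: [-0.0, 0.195, 0.981, 0.0]
contact_force: [0.4, 1.3, -0.8]
width: 0.0853
```

>>> servo_tool(
  increments=[
    {"slide": [0,0,0.006],"spin": 0},
    {"slide": [0,0,0.006],"spin": 0},
    {"slide": [0,0,0.006],"spin": 0},
    {"slide": [0,0,0.006],"spin": 0},
    {"slide": [0,0,0],"spin": 0},
  ],
)

```text
clock: 4.5
position: [0.5028, 0.0792, 0.0075]
ee_rot: [-0.001, 0.195, 0.981, -0.0]
contact_force: [0.3, 0.1, -0.2]
width: 0.0854
```

Run:
```python
from h import *
w=eyes.get_image('wrist'); s=eyes.get_image('side'); cv2.imwrite('pics/w4.png',w); cv2.imwrite('pics/s4.png',cv2.resize(s[150:250,190:290],None,fx=6,fy=6,interpolation=cv2.INTER_CUBIC))
```

```text
(no output)
```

View pics/w4.png

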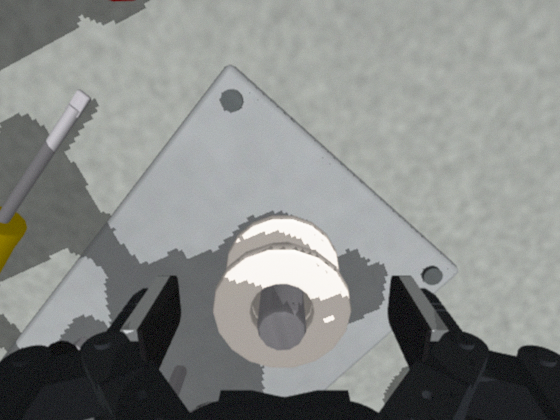

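View pics/s4.png

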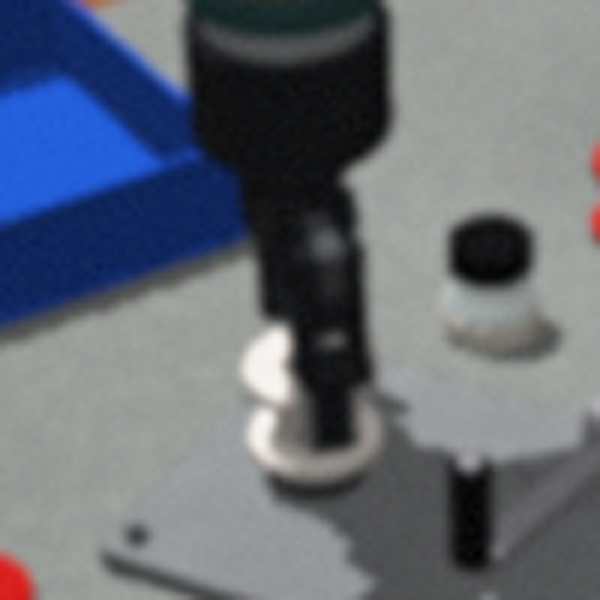

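The spool is centred between the open fingers (flange centre at about (283,300)); the tip of the near finger is at about side pixel (246,225).

Run:
```python
from h import *
for s in (-1,1):
  for z in (.03,.04,.05,.06): print(s,z,proj('side',[.5028+s*.045*.383,.0792+s*.045*.922,z]))
```

```text
-1 0.03 [[245.4467302  232.87777835]]
-1 0.04 [[245.24981922 229.52700131]]
-1 0.05 [[245.05048443 226.13497894]]
-1 0.06 [[244.8486808  222.70094497]]
1 0.03 [[238.2871671 210.8376284]]
1 0.04 [[238.06274071 207.58776857]]
1 0.05 [[237.83573973 204.30062659]]
1 0.06 [[237.60611958 200.97555722]]
```

>>> servo_tool(
  increments=[
    {"slide": [-0.001,-0.001,0.006],"spin": 0},
    {"slide": [0,0,0.006],"spin": 0},
    {"slide": [0,0,0],"spin": 0},
  ],
)

```text
clock: 4.9
position: [0.5035, 0.0779, -0.0042]
ee_rot: [-0.001, 0.195, 0.981, -0.0]
contact_force: [-0.6, -0.1, -0.0]
width: 0.0853
```

>>> servo_tool(
  increments=[
    {"slide": [0,0,0],"spin": 0},
    {"slide": [0,0,0],"spin": 0},
    {"slide": [0,0,0],"spin": 0},
    {"slide": [0,0,0],"spin": 0},
    {"slide": [0,0,0],"spin": 0},
    {"slide": [0,0,0],"spin": 0},
  ],
  hand=0,
  newtons=30,
)

```text
clock: 5.5
position: [0.5045, 0.078, -0.0029]
ee_rot: [0.0, 0.195, 0.981, 0.0]
contact_force: [-0.7, -0.7, 6.4]
width: 0.0527
```

Opening 53 mm: the flange is held. I lift straight up.

>>> servo_tool(
  increments=[
    {"slide": [0,0,-0.004],"spin": 0},
    {"slide": [0,0,-0.012],"spin": 0},
    {"slide": [0,0,-0.016],"spin": 0},
    {"slide": [0,0,-0.016],"spin": 0},
    {"slide": [0,0,-0.016],"spin": 0},
    {"slide": [0,0,-0.016],"spin": 0},
    {"slide": [0,0,-0.01],"spin": 0},
    {"slide": [0,0,0],"spin": 0},
  ],
)

```text
clock: 6.3
position: [0.5056, 0.078, 0.0884]
ee_rot: [0.002, 0.195, 0.981, 0.0]
contact_force: [0.4, 0.1, -0.8]
width: 0.0522
```

Run:
```python
from h import *
print(manip.get_state()['width'])
s=eyes.get_image('side'); cv2.imwrite('pics/s5.png',cv2.resize(s[130:250,150:300],None,fx=5,fy=5,interpolation=cv2.INTER_CUBIC))
```

```text
0.052160043520442526
```

View pics/s5.png

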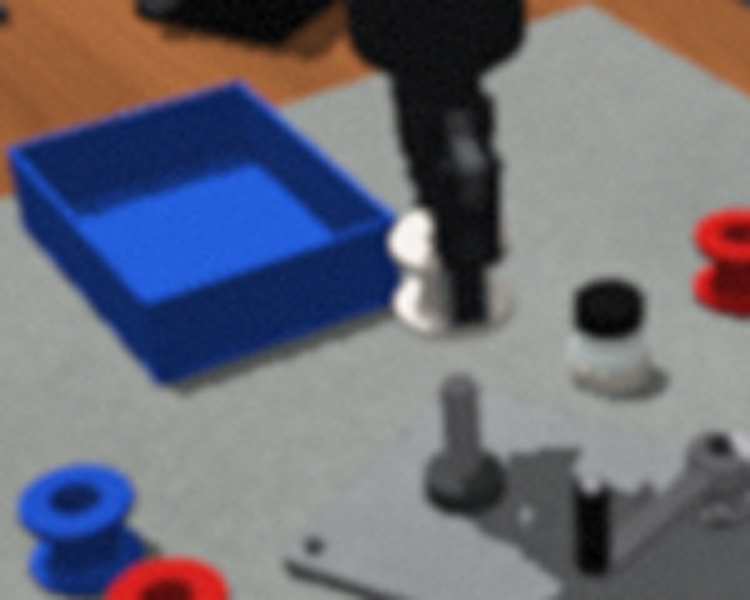

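>>> servo_tool(
  increments=[
    {"slide": [0.01,0.025,0],"spin": 0},
    {"slide": [0.014,0.036,0],"spin": 0},
    {"slide": [0.014,0.036,0],"spin": 0},
    {"slide": [0.014,0.036,0],"spin": 0},
    {"slide": [0.014,0.036,0],"spin": 0},
    {"slide": [0.014,0.036,0],"spin": 0},
    {"slide": [0.014,0.036,0],"spin": 0},
    {"slide": [0.005,0.012,0],"spin": 0},
  ],
)

```text
clock: 7.15
position: [0.509, 0.353, 0.0854]
ee_rot: [-0.001, 0.194, 0.981, 0.0]
contact_force: [0.2, -0.2, -1.0]
width: 0.0522
```

>>> servo_tool(
  increments=[
    {"slide": [0,0,0],"spin": 0},
    {"slide": [0,0,0.02],"spin": 0},
    {"slide": [0,0,0.025],"spin": 0},
    {"slide": [0,0,0.025],"spin": 0},
    {"slide": [0,0,0.02],"spin": 0},
    {"slide": [0,0,0.01],"spin": 0},
    {"slide": [0,0,0.003],"spin": 0},
    {"slide": [0,0,0],"spin": 0},
  ],
)

```text
clock: 7.95
position: [0.5098, 0.3489, -0.0162]
ee_rot: [-0.0, 0.195, 0.981, -0.0]
contact_force: [-0.4, 0.2, 0.0]
width: 0.0522
```

Run:
```python
from h import *
print(manip.get_state()['width'])
s=eyes.get_image('side'); cv2.imwrite('pics/s6.png',cv2.resize(s[110:250,120:300],None,fx=4,fy=4,interpolation=cv2.INTER_CUBIC))
```

```text
0.05217505976680902
```

View pics/s6.png

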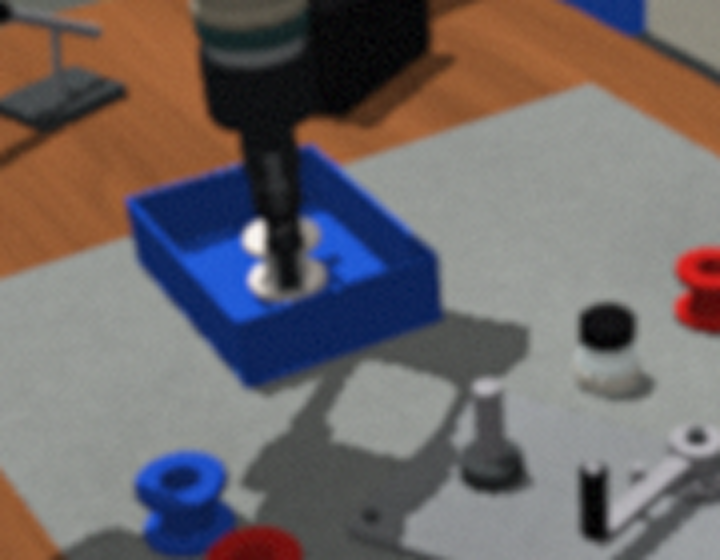

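>>> servo_tool(
  increments=[
    {"slide": [0,0,0.004],"spin": 0},
    {"slide": [0,0,0.003],"spin": 0},
    {"slide": [0,0,0],"spin": 0},
  ],
)

```text
clock: 8.3
position: [0.5095, 0.3496, -0.0233]
ee_rot: [-0.0, 0.195, 0.981, -0.0]
contact_force: [0.0, 0.1, -1.1]
width: 0.0524
```

>>> servo_tool(
  increments=[
    {"slide": [0,0,0],"spin": 0},
    {"slide": [0,0,0],"spin": 0},
    {"slide": [0,0,0],"spin": 0},
    {"slide": [0,0,0],"spin": 0},
    {"slide": [0,0,0],"spin": 0},
  ],
  hand=1,
)

```text
clock: 8.8
position: [0.5097, 0.3496, -0.0232]
ee_rot: [0.0, 0.195, 0.981, 0.0]
contact_force: [0.3, -0.3, -0.9]
width: 0.0857
```

>>> servo_tool(
  increments=[
    {"slide": [0,0,-0.015],"spin": 0},
    {"slide": [0,0,-0.03],"spin": 0},
    {"slide": [0,0,-0.04],"spin": 0},
    {"slide": [0,0,-0.04],"spin": 0},
    {"slide": [0,0,-0.015],"spin": 0},
  ],
)

```text
clock: 9.3
position: [0.5119, 0.3509, 0.1214]
ee_rot: [0.003, 0.195, 0.981, 0.002]
contact_force: [0.6, 0.5, 0.2]
width: 0.0853
```

Run:
```python
from h import *
st=manip.get_state(); print(st['position'],st['qpos'])
s=eyes.get_image('wrist'); cv2.imwrite('pics/w7.png',s)
s=eyes.get_image('side'); cv2.imwrite('pics/s7.png',cv2.resize(s[110:250,120:300],None,fx=4,fy=4,interpolation=cv2.INTER_CUBIC))
```

```text
[0.51193014 0.35086731 0.1213963 ] [ 4.88759867e-01  3.86541743e-01  1.52739290e+00  5.07399840e-05
  1.21987178e+00 -6.89397163e-01]
```

View pics/w7.png

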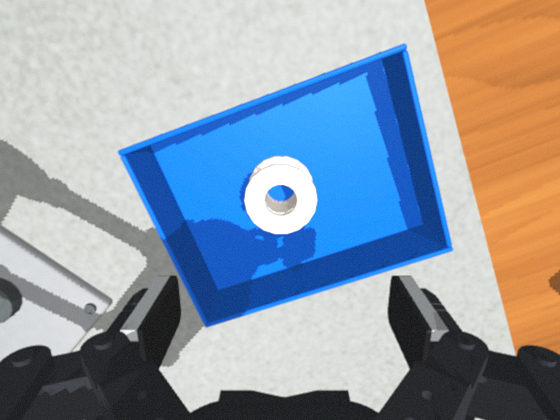

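View pics/s7.png

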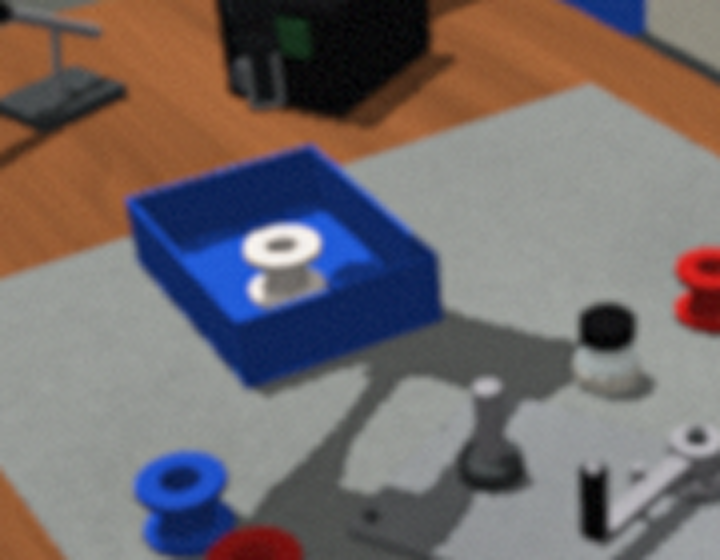

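The spool stands in the bin, white flange at about (281,198) in the wrist view. Now over to the roller. I turn so the tool's x lies along the arm (world 16°, pointing towards the pivot), which keeps joint 6 in range through the swing.

>>> servo_tool(
  increments=[
    {"slide": [-0.017,-0.045,0],"spin": 0},
    {"slide": [-0.017,-0.045,0],"spin": 0},
    {"slide": [-0.017,-0.045,0],"spin": 0},
    {"slide": [-0.017,-0.045,0],"spin": 0},
    {"slide": [-0.017,-0.045,0],"spin": 0},
    {"slide": [-0.017,-0.045,0],"spin": 0},
    {"slide": [-0.017,-0.045,0],"spin": 0},
    {"slide": [-0.017,-0.045,0],"spin": 0},
  ],
)

```text
clock: 10.2
position: [0.4959, -0.0366, 0.1151]
ee_rot: [-0.001, 0.195, 0.981, 0.0]
contact_force: [-0.2, -0.9, 0.3]
width: 0.0853
```

>>> servo_tool(
  increments=[
    {"slide": [0,0,0],"spin": 8.5},
    {"slide": [0,0,0],"spin": 8.5},
    {"slide": [0,0,0],"spin": 8.5},
    {"slide": [0,0,0],"spin": 8.5},
    {"slide": [0,0,0],"spin": 8.5},
    {"slide": [0,0,0],"spin": 8.5},
    {"slide": [0,0,0],"spin": 8.5},
    {"slide": [0,0,0],"spin": 8.5},
  ],
  hand=0.7,
)

```text
clock: 11.0
position: [0.4961, -0.0348, 0.1149]
ee_rot: [-0.001, 0.712, 0.702, -0.001]
contact_force: [-0.8, -0.8, -0.3]
width: 0.0596
```

>>> servo_tool(
  increments=[
    {"slide": [0,0,0],"spin": 8.5},
    {"slide": [0,0,0],"spin": 8.5},
    {"slide": [0,0,0],"spin": 8.5},
    {"slide": [0,0,0],"spin": 8.5},
    {"slide": [0,0,0],"spin": 8.5},
    {"slide": [0,0,0],"spin": 8.5},
    {"slide": [0,0,0],"spin": 8.5},
    {"slide": [0,0,0],"spin": 8.5},
  ],
)

```text
clock: 11.8
position: [0.4961, -0.0348, 0.1149]
ee_rot: [-0.001, 0.983, 0.183, -0.002]
contact_force: [0.2, 0.4, -1.1]
width: 0.06
```

Run:
```python
from h import *
st=manip.get_state(); print(st['position'],st['qpos'],st['width'])
q=st['ee_rot'];R=Ro.from_quat([q[1],q[2],q[3],q[0]]).as_matrix();print(R,np.degrees(np.arctan2(R[1,0],R[0,0])))
s=eyes.get_image('wrist'); cv2.imwrite('pics/w8.png',s)
```

```text
[ 0.49614802 -0.03477877  0.11493382] [-2.10039485e-01  2.23786393e-01  1.79196154e+00  8.76441745e-05
  1.12922086e+00  9.91709590e-01] 0.059979061350354426
[[ 9.32680439e-01  3.60688792e-01 -3.28541554e-03]
 [ 3.60693023e-01 -9.32684262e-01  7.81414973e-04]
 [-2.78240774e-03 -1.91383692e-03 -9.99994298e-01]] 21.142848801379692
```

View pics/w8.png

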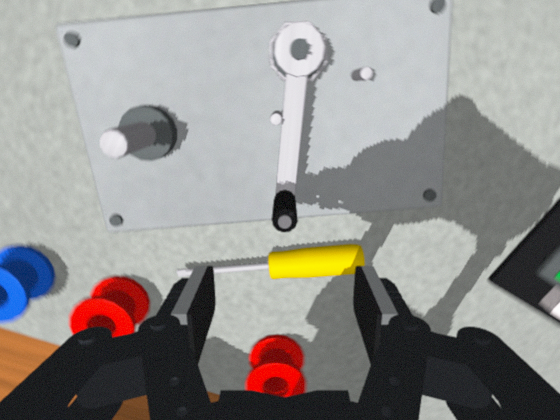

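Run:
```python
from h import *
st=manip.get_state()
r=wcast(st,(286,222),.087); 
print(r, [wcast(st,(300,47),z) for z in (.045,.055)], wcast(st,(370,73),.048), wcast(st,(114,143),.078))
q=st['ee_rot'];R=Ro.from_quat([q[1],q[2],q[3],q[0]]).as_matrix();print('tool delta',R.T@(r-st['position']))
```

```text
[ 0.49870703 -0.03634218  0.087     ] [array([ 0.59670252, -0.00837925,  0.045     ]), array([ 0.59561662, -0.00837148,  0.055     ])] [ 0.59810456 -0.05537274  0.048     ] [0.50579048 0.07490328 0.078     ]
tool delta [0.00191553 0.00244041 0.02794537]
```

>>> servo_tool(
  increments=[
    {"slide": [0.002,0.002,0],"spin": 5},
    {"slide": [0,0,0.03],"spin": 0},
    {"slide": [0,0,0.03],"spin": 0},
    {"slide": [0,0,0.02],"spin": 0},
    {"slide": [0,0,0.012],"spin": 0},
    {"slide": [0,0,0.005],"spin": 0},
    {"slide": [0,0,0],"spin": 0},
  ],
)

```text
clock: 12.55
position: [0.4989, -0.0359, 0.0184]
ee_rot: [-0.001, 0.99, 0.144, -0.001]
contact_force: [-0.1, 0.2, 0.2]
width: 0.0597
```

Run:
```python
from h import *
s=eyes.get_image('wrist'); cv2.imwrite('pics/w9.png',s)
s=eyes.get_image('side'); cv2.imwrite('pics/s9.png',cv2.resize(s[150:290,200:350],None,fx=4,fy=4,interpolation=cv2.INTER_CUBIC))
```

```text
(no output)
```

View pics/w9.png

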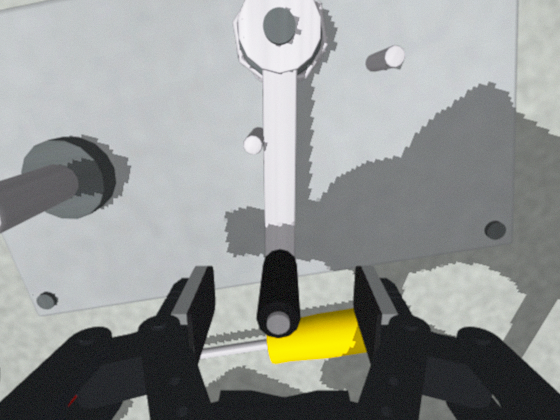

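View pics/s9.png

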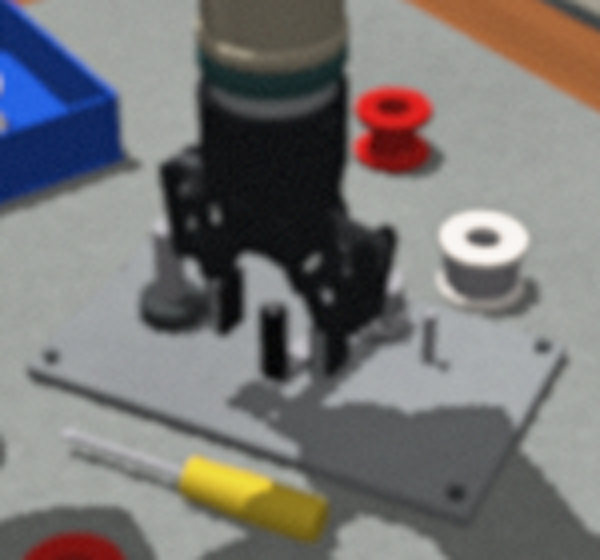

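>>> servo_tool(
  increments=[
    {"slide": [0,-0.001,0],"spin": 0},
    {"slide": [0,0,0],"spin": 0},
    {"slide": [0,0,0],"spin": 0},
    {"slide": [0,0,0],"spin": 0},
    {"slide": [0,0,0],"spin": 0},
    {"slide": [0,0,0],"spin": 0},
    {"slide": [0,0,0],"spin": 0},
  ],
  hand=0,
  newtons=40,
)

```text
clock: 13.35
position: [0.4998, -0.0346, 0.0203]
ee_rot: [-0.0, 0.99, 0.143, 0.0]
contact_force: [-1.9, 2.9, 6.0]
width: 0.0148
```

Run:
```python
from h import *
st=manip.get_state(); print(st['position'],st['width'],st['contact_force'])
q=st['ee_rot'];R=Ro.from_quat([q[1],q[2],q[3],q[0]]).as_matrix();print(np.degrees(np.arctan2(R[1,0],R[0,0])))
piv=np.array([.5958,-.0062]); d=st['position'][:2]-piv; print(np.linalg.norm(d),np.degrees(np.arctan2(d[1],d[0]))%360)
# chord: tangential steps in tool frame for arc of 7.0 deg
for a in (4,5,6,7,8): th=np.radians(a); r=.1; print(a, 'tool slide', (r*(1-np.cos(th))).round(5),(r*np.sin(th)).round(5))
```

```text
[ 0.49980957 -0.03463259  0.02028532] 0.014774463605019793 [-1.93298403  2.88495795  6.0456024 ]
16.4720160976128
0.10011281065860582 196.4994137835297
4 tool slide 0.00024 0.00698
5 tool slide 0.00038 0.00872
6 tool slide 0.00055 0.01045
7 tool slide 0.00075 0.01219
8 tool slide 0.00097 0.01392
```

>>> servo_tool(
  increments=[
    {"slide": [0.0004,0.0087,0],"spin": -5},
    {"slide": [0.0004,0.0087,0],"spin": -5},
    {"slide": [0.0004,0.0087,0],"spin": -5},
    {"slide": [0.0004,0.0087,0],"spin": -5},
    {"slide": [0,0,0],"spin": 0},
    {"slide": [0,0,0],"spin": 0},
  ],
)

```text
clock: 13.95
position: [0.5155, -0.0655, 0.0203]
ee_rot: [-0.001, 0.95, 0.313, 0.0]
contact_force: [-1.6, 4.2, 6.1]
width: 0.0147
```

```bash
cat > chk.py <<'E'
from h import *
st=manip.get_state(); print(st['clock'],st['position'],st['width'],st['contact_force'],st['moment'])
q=st['ee_rot'];R=Ro.from_quat([q[1],q[2],q[3],q[0]]).as_matrix();print('tool ang',np.degrees(np.arctan2(R[1,0],R[0,0])),'F tool',R.T@st['contact_force'])
piv=np.array([.5958,-.0062]); d=st['position'][:2]-piv; print('r',np.linalg.norm(d),'ang',np.degrees(np.arctan2(d[1],d[0]))%360-196.5)
E
python3 chk.py
```

```text
13.95 [ 0.51553564 -0.06550623  0.02028641] 0.014687363776217247 [-1.56415612  4.24214375  6.10104402] [ 0.60513572  0.18211209 -0.10975547]
tool ang 36.432131298663386 F tool [ 1.26918157 -4.34794489 -6.09505205]
r 0.09979777287573428 ang 19.960184764749243
```

Turned 20° with a 4.3 N tangential force, as the spring should give. I continue.

>>> servo_tool(
  increments=[
    {"slide": [0.0004,0.0087,0],"spin": -5},
    {"slide": [0.0004,0.0087,0],"spin": -5},
    {"slide": [0.0004,0.0087,0],"spin": -5},
    {"slide": [0.0004,0.0087,0],"spin": -5},
    {"slide": [0.0004,0.0087,0],"spin": -5},
    {"slide": [0.0004,0.0087,0],"spin": -5},
    {"slide": [0.0004,0.0087,0],"spin": -5},
    {"slide": [0,0,0],"spin": 0},
  ],
)

```text
clock: 14.75
position: [0.5638, -0.1004, 0.0202]
ee_rot: [-0.001, 0.811, 0.584, 0.0]
contact_force: [-3.5, 4.9, 9.4]
width: 0.0151
```

>>> servo_tool(
  increments=[
    {"slide": [0.0004,0.0087,0],"spin": -5},
    {"slide": [0,0,0],"spin": 0},
    {"slide": [0,0,0],"spin": 0},
  ],
)

```text
clock: 15.05
position: [0.5713, -0.1026, 0.0203]
ee_rot: [-0.001, 0.786, 0.619, -0.0]
contact_force: [-3.4, 3.8, 7.3]
width: 0.0149
```

```bash
python3 chk.py
```

```text
15.05 [ 0.57134973 -0.10263653  0.02026334] 0.014882244779251574 [-3.43767799  3.83765375  7.34461806] [ 0.58505758  0.46438694 -0.32465441]
tool ang 76.4343528449355 F tool [ 2.935633   -4.25847734 -7.33048841]
r 0.09948778525829817 ang 59.273159642782474
```

>>> servo_tool(
  increments=[
    {"slide": [0.0001,0.0035,0],"spin": -2},
    {"slide": [0,0.0017,0],"spin": -1},
    {"slide": [0,0,0],"spin": 0},
    {"slide": [0,0,0],"spin": 0},
  ],
)

```text
clock: 15.45
position: [0.5763, -0.1038, 0.0203]
ee_rot: [-0.001, 0.769, 0.639, -0.0]
contact_force: [-3.0, 3.2, 6.4]
width: 0.0149
```

```bash
python3 chk.py
python3 - <<'E'
from h import *
s=eyes.get_image('wrist'); cv2.imwrite('pics/w10.png',s)
s=eyes.get_image('side'); cv2.imwrite('pics/s10.png',cv2.resize(s[150:290,200:350],None,fx=4,fy=4,interpolation=cv2.INTER_CUBIC))
t=eyes.get_image('top'); cv2.imwrite('pics/t10.png',t)
E
```

```text
15.45 [ 0.57626569 -0.10375814  0.02027013] 0.014930840430895842 [-3.00087407  3.17170331  6.35138841] [ 0.53475171  0.44454676 -0.26092807]
tool ang 79.43058724353631 F tool [ 2.57715924 -3.54571636 -6.33965516]
r 0.09949461965583961 ang 62.1772575235326
```

View pics/w10.png

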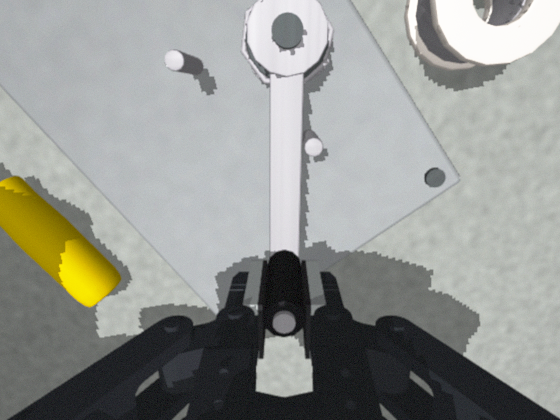

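View pics/s10.png

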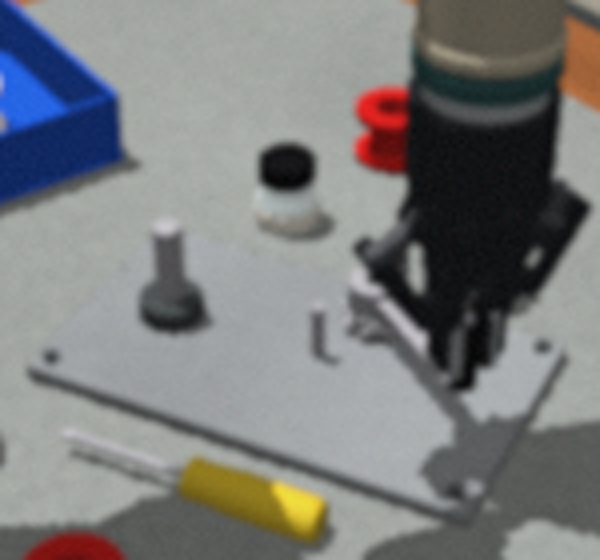

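View pics/t10.png

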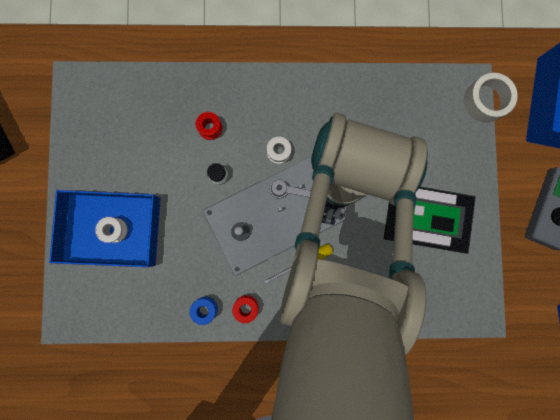

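Arm edge at column ~303, stop pin at (313,147): very nearly touching, but no force jump yet. I creep on until the stop answers.

>>> servo_tool(
  increments=[
    {"slide": [0,0.0015,0],"spin": -0.8},
    {"slide": [0,0,0],"spin": 0},
    {"slide": [0,0,0],"spin": 0},
    {"slide": [0,0,0],"spin": 0},
  ],
)

```text
clock: 16.0
position: [0.5775, -0.104, 0.0202]
ee_rot: [-0.002, 0.765, 0.644, -0.0]
contact_force: [-3.4, 4.7, 7.7]
width: 0.0147
```

```bash
python3 chk.py
```

```text
16.0 [ 0.57746887 -0.10396943  0.02021096] 0.014745738169723691 [-3.38666798  4.66174241  7.724774  ] [ 0.53673492  0.50024279 -0.28942401]
tool ang 80.23487369004926 F tool [ 4.03172592 -4.14907137 -7.70739181]
r 0.09947307023305506 ang 62.88070496275304
```

>>> servo_tool(
  increments=[
    {"slide": [0,0.002,0],"spin": 0},
    {"slide": [0,0,0],"spin": 0},
    {"slide": [0,0,0],"spin": 0},
    {"slide": [0,0,0],"spin": 0},
  ],
)

```text
clock: 16.4
position: [0.5775, -0.104, 0.0202]
ee_rot: [-0.003, 0.765, 0.644, -0.001]
contact_force: [-6.7, 3.0, 9.7]
width: 0.0151
```

```bash
python3 chk.py
```

```text
16.4 [ 0.57750509 -0.10401892  0.02019897] 0.015058152171529879 [-6.65166067  2.97406043  9.69926496] [ 0.52877774  1.00899839 -0.30962751]
tool ang 80.2464720539492 F tool [ 1.81858686 -7.11990791 -9.65220281]
r 0.09951504907287288 ang 62.90645385103875
```

The TCP did not move for 2 mm of command, so the arm is at its stop (62.9° ≈ 1.10 rad). I add a little preload and check once more.

>>> servo_tool(
  increments=[
    {"slide": [0,0.002,0],"spin": 0},
    {"slide": [0,0,0],"spin": 0},
    {"slide": [0,0,0],"spin": 0},
    {"slide": [0,0,0],"spin": 0},
    {"slide": [0,0,0],"spin": 0},
  ],
)

```text
clock: 16.9
position: [0.5775, -0.104, 0.0201]
ee_rot: [-0.004, 0.765, 0.645, -0.003]
contact_force: [-10.4, 4.3, 12.3]
width: 0.015
```

```bash
python3 chk.py
python3 - <<'E'
from h import *
s=eyes.get_image('wrist'); cv2.imwrite('pics/w11.png',s)
s=eyes.get_image('side'); cv2.imwrite('pics/s11.png',s)
E
```

```text
16.9 [ 0.57747417 -0.10400426  0.02011429] 0.014952720534182343 [-10.38413646   4.29826652  12.34071307] [ 0.52282881  1.47259436 -0.27147549]
tool ang 80.26601436103688 F tool [  2.49821168 -11.08432405 -12.22682636]
r 0.09950632762984175 ang 62.887402968330434
```

View pics/w11.png

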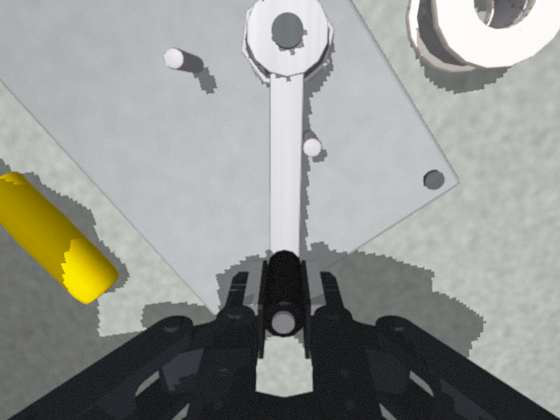

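View pics/s11.png

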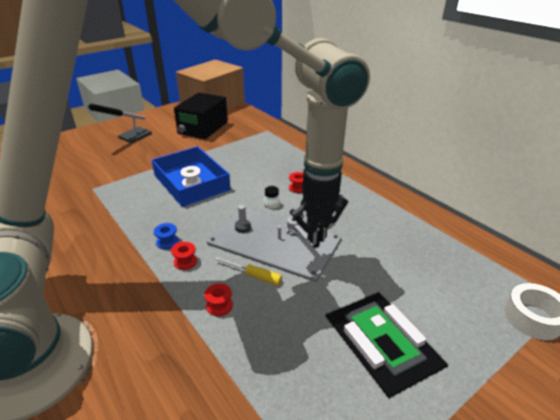

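The tension arm lies against the stop pin at (312,147) with force building, the roller is gripped, and the spool is in the bin at side pixel (190,176). I hand in.

```bash
python3 -c "
from rig import manip
print(manip.sign_off(), manip.get_state()['clock'])"
```

```text
the job is handed in; nothing more can be done
the job is handed in; nothing more can be done
```

The empty white spool is off the spindle and standing in the blue bin. The tension arm is wound to its second stop, and the gripper was still holding the roller when I handed in at about 17 s.

**Last checks**
- **Arm position:** it had swung 62.9°, about 1.10 rad, at a radius of 99.5 mm. The last 4 mm of commanded push moved it no further. The sideways force rose from 4 to 11 N, so it is against the stop.
- **Grip:** the opening was a steady 15 mm on the 16 mm roller.
- **Bystanders:** the pictures show the screwdriver and jar where they were. The full spool was last seen whole in the top view taken near the end of the swing. I checked these by eye and did not measure them.

**What disagreed**
- **Finger length:** the finger ends sit about 35 mm behind the stated TCP. Because of that, my first grasp closed lightly on the spindle above the spool, with about 6 N upward force. I opened, went lower and gripped the flange properly. I used the corrected length for the rest of the job.
- **Spring force:** before the stop, the sensor read about 4 N sideways at the roller, less than the roughly 7.5 N stated.
- **Vertical force:** each grip also showed about 6 N upward, which I did not explain.

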